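Move the slate price plate to the holder by the bread

TASK

The bread now lies behind the empty plate holder, so move its slate price plate there. It is too wide and thin to pick up: press gently on its top with the fingertips, drag it out of its holder, slide it flat over the counter and into the mouth of the empty holder, past the little spring catch until it is fully home against the end stop. Feel how hard you press, as slate cracks, and leave the bread, the tea bowl and the bottle where they are.

Things in the scene. Friction and masses are not known exactly. Their poses are not given: they have to be found in the camera images.
- plate: The price plate: a dark rigid slate, 100 mm along its x, 140 mm along its y, 4 mm thick, about 160 g, a flatbread chalked on its top. Origin at the centre of its underside, z up. It starts fully home in holder_from, axes parallel to that holder's. Slick on the varnished counter (friction about 0.15); fingertips hold it about three times better. It cracks under more than 40 N of finger force.
- plate_top (a point): The centre of the plate's top face (4 mm above the hard, level counter). Come down on it slowly (under 10 mm/s; a knock cracks it too). A steady press of about 15 N is enough to drag it, also past a catch; at half of that the fingers may slip on it. Two fingertips some way apart keep it from turning better than closed ones. The pressing force shifts when the drag begins or changes direction.
- holder_from: The holder where the plate starts: aluminium C-channel strips screwed to the counter, a flat pocket open on its -x side, the counter its floor. Origin: where the centre of a home plate lies; +x points into the pocket to the end stop, z up. Side walls' inner faces at y = +-71 mm; 7.5 mm high; lips reach 5 to 6 mm in over the plate at sides and stop (5.5 mm free height), 130 mm bare between.
- mouth_from (a point): Middle of the mouth of holder_from, 79 mm from its origin towards -x, 4 mm above the counter. The side walls run straight to 66 mm, then flare outwards by about 7 mm to the mouth. A plate is clear of the holder when its centre is more than 130 mm from the holder's origin on the -x side. Axes as the holder's. Overall width of the holder 172 mm.
- catch_tip_from (a point): Tip of the spring catch of holder_from: a bent steel leaf in the -y wall, at x = -51 to -66 mm, that stands 4 mm into the pocket just behind the home plate's rear corner and gives way sideways. Dragging the plate past it takes about 1 to 2 N more; then it springs back.
- holder_to: The empty holder that is to receive the plate, with the bread behind it; it cannot move. The same in every size, and with the same axes, lips, flared mouth, catch and end stop as holder_from. Fully home = the plate's origin at this origin, axes parallel.
- mouth_to (a point): Middle of the mouth of holder_to, 79 mm from its origin towards -x, 4 mm above the counter. Axes as the holder's.
- catch_tip_to (a point): Tip of the spring catch of holder_to, 57 mm from its origin towards -x, in its -y wall: like the other, it must be passed on the way in and springs back behind the plate.
- stop_to (a point): Middle of the end stop's inner face of holder_to, 50 mm from its origin towards +x: the front edge of a home plate touches it. When the plate meets it, the push along +x rises by some 5 N before the fingers slip.
- bread_a: Bystander: a flatbread, 140 mm across, 30 mm thick, in the 150 mm square, 18 mm high steel tray behind holder_to, some 155 mm beyond its origin. Origin at the centre of its underside. A second bread lies on it. An equal empty tray is behind holder_from.
- bread_b: Bystander: a flatbread, 124 mm across, 30 mm thick, lying on bread_a; its top is about 65 mm above the counter. Origin at the centre of its underside.
- tea_bowl: Bystander: a ceramic tea bowl, 100 mm across and 55 mm high, on the counter to the robot's right. Origin at the centre of its underside.
- water: Bystander: a water bottle, 64 mm across and 190 mm high, on the counter to the robot's left. Origin at the centre of its underside.
Things that resemble listed ones, but are neither listed nor needed, are in the scene too. Of the things that look like the plate, take the one that is nearest to the robot's base at the start. What is shaped like the holder_to but yellow is not meant.

How it is judged:
By the outcome, as a careful person would: the job done as asked, in the order asked, and still so for the second after the job is handed in, with the robot touching nothing.
It also fails if it takes over 72 s, if anything falls off the work surface, if the arm or the gripper's body presses on something with over 40 N, if the wrist force passes 120 N, or if a joint passes its speed limit or range.

ROBOT

A 6-joint arm with a two-finger parallel gripper is mounted at the origin on the work surface. World frame = base frame: x ahead of the robot, y to its left, z up, the work surface at z = 0. Lengths are in m, angles in degrees, forces in N, time in s.
With the tool pointing down it reaches from about 0.25 to 0.725 m from the base axis. Payload 9.7 kg.
Tool frame: the origin (TCP) lies on the centre line of the jaws, within the pads' length; the fingertips stand 14 mm ahead of it and the grasp point (between the pads) lies 5 mm behind it; z points along the fingers, y is the line along which they close (so a half turn about z gives the same grasp; the last joint's range is limited). The gripper opens to 85 mm and grips with 20 to 120 N. Pads are 22 mm wide; open, the fingers measure 114 mm over their backs; the gripper's body (76 mm by 85 mm) begins 54 mm behind the grasp point. The pads swing forward as they close: fully open they stand 13 mm farther back than shut.
Start: joints at [76.375, 4.979, 10.078, 95.1, 0, 90], TCP at [0.13, 0.535, 0.221] pointing down, gripper open.
Joint ranges: [-179.16, 179.16], [-48.56, 103.87], [-65.8, 70.77], [-126.05, 130.52], [-82.76, 87.17], [-180, 180]. Speed limits (degrees/s): [127.2, 127.2, 147.25, 180, 180, 180].

INTERFACE

Orientations are given as [roll, pitch, yaw] about the fixed x, y, z axes, in that order (R = Rz(yaw) Ry(pitch) Rx(roll)).
In Python, from workcell import bot, camera, get_calibration, ticket gives the robot as it stands. The module is installed in compiled form; this text tells all that it offers.
- The arm moves only by the tool send_rows, never from a script. Its arguments are lists of equal length, an entry for each row: "linear": the shift along the tool's x, y, z in m, a list of three; "twist": the turn, a rotation vector about the tool's x, y, z in units of 10 degrees (1.0 is 10 degrees), a list of three; "gripper": the opening in per cent of the stroke, from 0 (shut) to 100 (fully open). In form: {"linear": [[x, y, z], ...], "twist": [[wx, wy, wz], ...], "gripper": [gripper, ...]}. A call has 1 to 8 rows; each row shifts and turns the commanded pose from where the row before left it, along the tool's axes as they then stand; what a row does not reach is not made up. A row lasts 1/8 s, in which the tool goes at most 62.5 mm and 10.7 degrees, less where a joint would pass 70% of its speed; a pose out of reach is approached as far as the arm can. A call with a gripper value outside its range is refused whole. The fingers move at their own pace and stop on an object; "grip_force" is the grip in N (left out, the last holds). Time passes only in rows, so rows that do not move let the fingers close. It gives the time, the measured TCP pose, the force, the opening and the grip force at its end, in the units of the state.
- bot.get_obs(): the state, without advancing time (a new reading comes with each control period).
- camera(name): name is "scene" or "top" or "wrist"; returns the picture (480x640x3 uint8, red, green, blue); there is no depth.
- get_calibration(name): a dict with "fx", "fy", "cx", "cy" (pixels), "origin" and "orientation" of the camera in the world; the wrist camera has in their place "hand_eye" (4x4, takes a point from camera to tool coordinates, whose origin is the TCP and whose axes are the flange's). Camera axes: x right, y down, z forward; pixel columns grow to the right and rows downward; lengths in m; the calibration is good to about 2 mm. A picture is of the moment at which its call begins: read the wrist's pose just before it. get_calibration takes no time and is no camera call.
- ticket.job_done(): hands the job in; it is judged then, once.
The state is a dict: "time": time; "q": joint angles; "qd": joint speeds; "joint_efforts": joint torques, N m; "ee_pos": TCP position; "tcp_rot": TCP orientation; "wrist_force": force on the tool from outside, world axes, zero at the start; "torque": the same for the moment, N m; "opening": finger opening in m; "grasp_force": force on a finger pad.
Only numpy, scipy, OpenCV 4.12 (cv2) and the standard library are available. Lean on these libraries where they do the work, as an engineer would, in place of code of your own. Each camera call takes 0.05 s, during which the arm holds its last target. There are 200 camera calls.

## Working session

There is one attempt and no reset: what is moved stays moved. The work goes in short steps, Python scripts to look and compute and a tool call to move; the robot and the scene stay as the last step left them, time stands still between calls to the robot, and variables do not carry over. Pictures are saved under pics/ and viewed, at most 10 in all, crops included, and the job is handed in when it is done.

Besides the shell and the picture viewer there is one more tool, called after "Request:" by a JSON object that holds its "method" and its "body", one argument or row to a line. send_rows: Moves the arm, as the interface text tells. Its arguments: {"type":"object","properties":{"linear":{"type":"array"},"twist":{"type":"array"},"gripper":{"type":"array"},"grip_force":{"type":"number"}},"required":["linear","twist","gripper"]}

```bash
mkdir -p pics
python3 - <<'E'
from workcell import bot,camera,get_calibration
import cv2
o=bot.get_obs();print({k:o[k] for k in("time","ee_pos","tcp_rot","wrist_force","opening")})
for n in("top","scene"):
    cv2.imwrite(f"pics/{n}0.png",camera(n)[:,:,::-1]);print(get_calibration(n))
print(get_calibration("wrist"))
E
```

```text
{'time': 0.0, 'ee_pos': array([0.12950957, 0.53429635, 0.22009074]), 'tcp_rot': array([-1.79925852e+02, -8.76006039e-04,  1.66373687e+02]), 'wrist_force': array([-0.61887407,  0.37895022,  0.14564892]), 'opening': 0.08523176733890471}
{'fx': 484.0291155667381, 'fy': 484.0291155667381, 'cx': 325.98357397065143, 'cy': 240.9037028881911, 'origin': array([0.35751088, 0.00932454, 1.32502077]), 'orientation': array([-170.84951184,   -0.44892623,  -90.99450658])}
{'fx': 603.6574962857039, 'fy': 603.6574962857039, 'cx': 318.8231099015148, 'cy': 236.35128188439393, 'origin': array([1.67137003, 0.05052502, 1.24498759]), 'orientation': array([-136.97155997,    0.39036205,   91.30318232])}
{'fx': 391.3963417848931, 'fy': 391.3963417848931, 'cx': 321.6192484167315, 'cy': 236.21897744223475, 'hand_eye': array([[-1.08995751e-04, -9.55748208e-01, -2.94185913e-01,
         7.46897590e-02],
       [ 9.99999955e-01, -1.86856731e-04,  2.36558706e-04,
         5.04582658e-04],
       [-2.81061178e-04, -2.94185874e-01,  9.55748185e-01,
        -1.53222998e-01],
       [ 0.00000000e+00,  0.00000000e+00,  0.00000000e+00,
         1.00000000e+00]])}
```

View pics/top0.png

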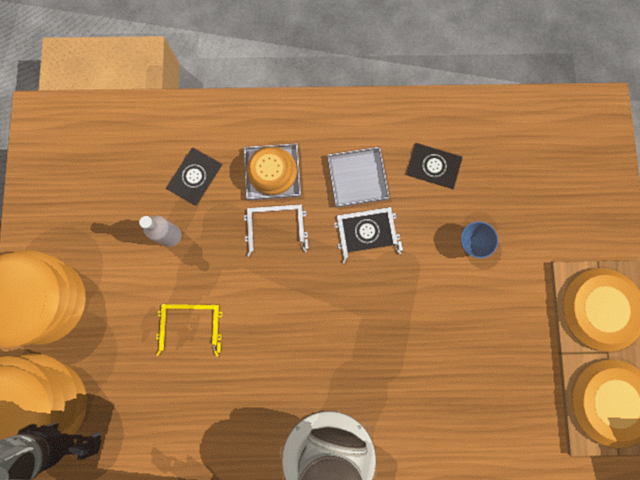

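View pics/scene0.png

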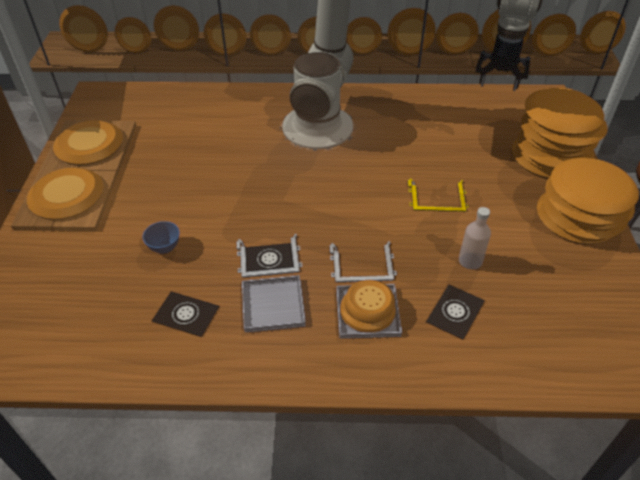

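The top view shows the slate home in its holder at about (367,231). The white empty holder is at about (277,230) with bread at (272,170) behind it. The yellow decoy, bowl and bottle are well clear.

```bash
cat > h.py <<'E'
import numpy as np,cv2
from scipy.spatial.transform import Rotation as R
from workcell import bot,camera,get_calibration
def cam(n):
    c=get_calibration(n)
    if n=="wrist":
        o=bot.get_obs();T=np.eye(4);T[:3,:3]=R.from_euler('xyz',o["tcp_rot"],degrees=True).as_matrix();T[:3,3]=o["ee_pos"];T=T@c["hand_eye"]
        return c,T[:3,:3],T[:3,3]
    return c,R.from_euler('xyz',c["orientation"],degrees=True).as_matrix(),np.array(c["origin"])
def p2w(C,u,v,z):
    c,r,t=C;d=r@[(u-c["cx"])/c["fx"],(v-c["cy"])/c["fy"],1];return t+d*(z-t[2])/d[2]
E
python3 - <<'E'
from h import *
im=cv2.imread("pics/top0.png")[195:275,235:415]
cv2.imwrite("pics/c1.png",cv2.resize(im,(792,352),interpolation=cv2.INTER_CUBIC))
C=cam("top")
for p in[(367,231),(277,230)]:print(p2w(C,*p,.004))
E
```

```text
[ 0.59609857 -0.119031    0.004     ]
[0.60289227 0.13053517 0.004     ]
```

View pics/c1.png

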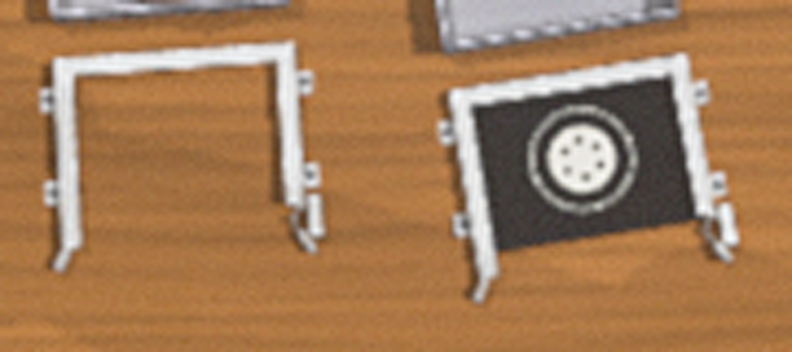

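Request:
{"method": "send_rows", "body": {
  "linear": [
    [-0.0334,-0.0263,-0.003],
    [-0.0334,-0.0263,-0.003],
    [-0.0334,-0.0263,-0.003],
    [-0.0334,-0.0263,-0.003],
    [-0.0334,-0.0263,-0.003],
    [-0.0334,-0.0263,-0.003],
    [-0.0334,-0.0263,-0.003],
    [-0.0334,-0.0263,-0.003]
  ],
  "twist": [
    [0,0,0],
    [0,0,0],
    [0,0,0],
    [0,0,0],
    [0,0,0],
    [0,0,0],
    [0,0,0],
    [0,0,0]
  ],
  "gripper": [80,80,80,80,80,80,80,80]
}}

```text
time: 1.1
ee_pos: [0.3403, 0.2659, 0.2447]
tcp_rot: [-180.0, -0.0, 166.4]
wrist_force: [0.9, 0.9, -0.1]
opening: 0.0682
grasp_force: 0.0
```

Request:
{"method": "send_rows", "body": {
  "linear": [
    [-0.0445,-0.035,-0.003],
    [-0.0445,-0.035,-0.003],
    [-0.0445,-0.035,-0.003],
    [-0.0445,-0.035,-0.003],
    [-0.0445,-0.035,-0.003],
    [-0.0445,-0.035,-0.003],
    [0,0,0],
    [0,0,0]
  ],
  "twist": [
    [0,0,0],
    [0,0,0],
    [0,0,0],
    [0,0,0],
    [0,0,0],
    [0,0,0],
    [0,0,-0.68],
    [0,0,-0.68]
  ],
  "gripper": [80,80,80,80,80,80,80,80]
}}

```text
time: 2.1
ee_pos: [0.5499, -0.0008, 0.2619]
tcp_rot: [180.0, -0.1, -179.9]
wrist_force: [0.1, 0.3, -0.4]
opening: 0.0683
grasp_force: 0.0
```

Request:
{"method": "send_rows", "body": {
  "linear": [
    [0,0,0],
    [0,0,0]
  ],
  "twist": [
    [0,0,0],
    [0,0,0]
  ],
  "gripper": [80,80]
}}

```text
time: 2.35
ee_pos: [0.5496, 0.0002, 0.2627]
tcp_rot: [180.0, -0.0, 179.8]
wrist_force: [-0.3, -0.3, -0.4]
opening: 0.0684
grasp_force: 0.0
```

Run:
```python
from h import *
o=bot.get_obs();print(o["time"],o["ee_pos"],o["tcp_rot"],o["wrist_force"],o["opening"])
C=cam("wrist");im=camera("wrist")[:,:,::-1];cv2.imwrite("pics/w1.png",im)
import pickle;pickle.dump(C,open("w1.pkl","wb"))
```

```text
2.35 [5.49595274e-01 2.45210925e-04 2.62652115e-01] [ 1.79999411e+02 -1.54346119e-02  1.79840825e+02] [-0.25030466 -0.29544934 -0.43820707] 0.06840564615459573
```

View pics/w1.png

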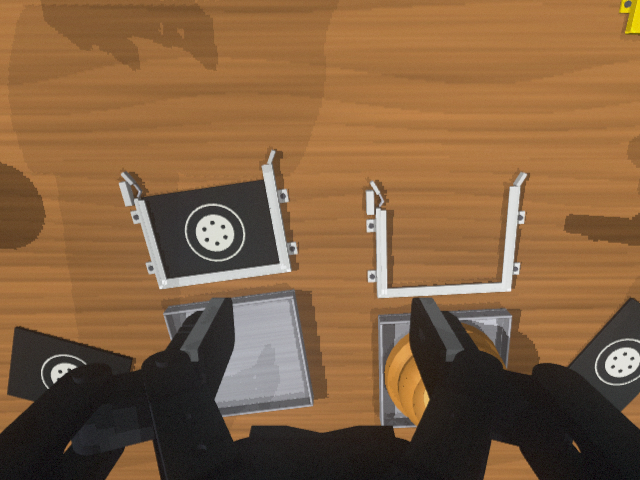

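The wrist view shows the plate's disc centre at about (215,233). The holder_to U has its stop corners at about (380,295) and (512,290), and its catch at (375,195).

Run:
```python
from h import *
im=cv2.imread("pics/w1.png")
cv2.imwrite("pics/c2.png",cv2.resize(im[145:295,110:310],(800,600),interpolation=cv2.INTER_CUBIC))
cv2.imwrite("pics/c3.png",cv2.resize(im[160:310,350:550],(800,600),interpolation=cv2.INTER_CUBIC))
```

```text
(no output)
```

View pics/c2.png

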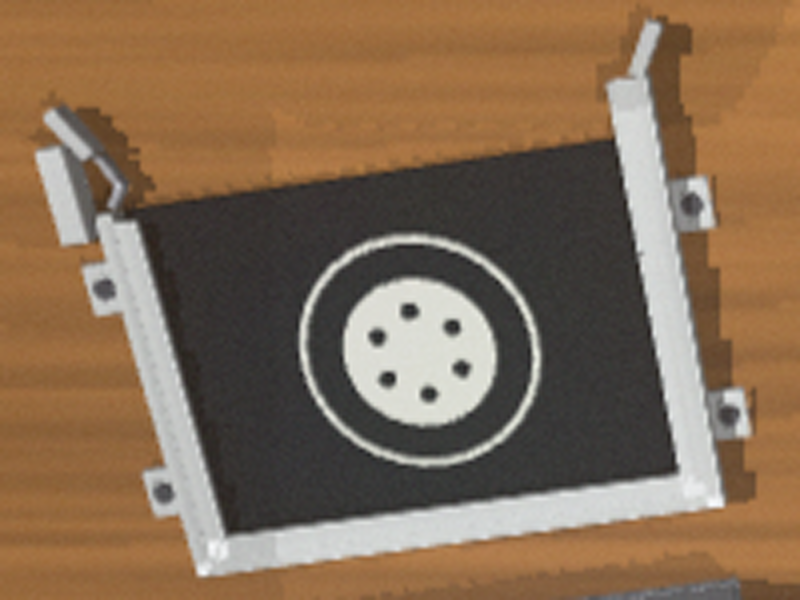

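View pics/c3.png

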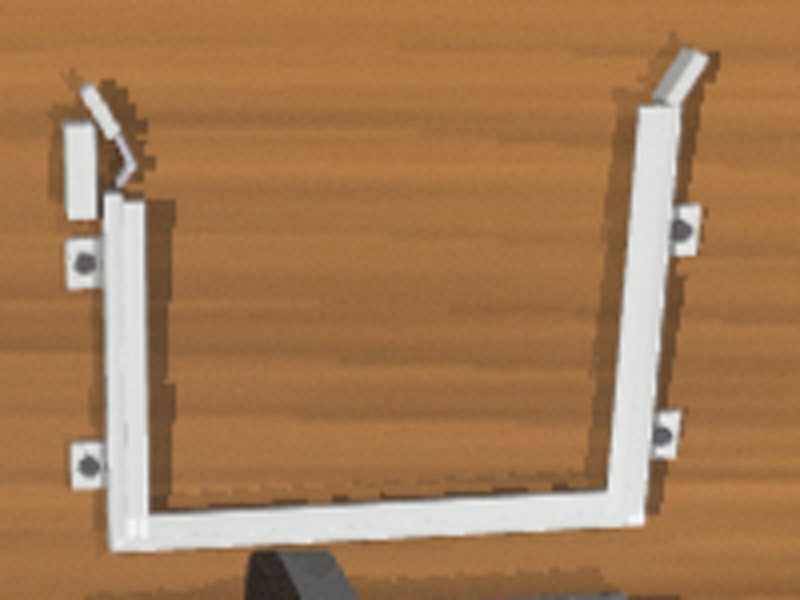

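The first crop shows the plate disc at (420,351), its rear edge from (132,212) to (612,140), and the lip corners at (228,533) and (678,474). The second crop shows the empty holder's lip corners at (148,515) and (610,491), and its walls ending at (144,203) and (640,105).

Run:
```python
from h import *
import pickle
C=pickle.load(open("w1.pkl","rb"))
f=lambda X,Y,ox,oy,z:p2w(C,X/4-.375+ox,Y/4-.375+oy,z)[:2]
A=[f(x,y,110,145,.0075) for x,y in[(228,533),(678,474),(140,220),(612,84)]]
B=[f(x,y,350,160,.0075) for x,y in[(148,515),(610,491),(144,203),(640,105)]]
c=f(420,351,110,145,.004)
e=[f(132,212,110,145,.004),f(612,140,110,145,.004)]
def yaw(a,b):d=np.array(b)-a;return np.degrees(np.arctan2(-d[0],d[1]))
def yx(a,b):d=np.array(a)-b;return np.degrees(np.arctan2(d[1],d[0]))
print("from yaw",yaw(*e),yaw(A[0],A[1]),yx(A[0],A[2]),yx(A[1],A[3]),"c",c, "w",np.linalg.norm(A[0]-A[1]))
print("to yaw",yaw(B[0],B[1]),yx(B[0],B[2]),yx(B[1],B[3]),"w",np.linalg.norm(B[0]-B[1]))
ya=np.mean([yaw(*e),yaw(A[0],A[1]),yx(A[0],A[2]),yx(A[1],A[3])]);yb=np.mean([yaw(B[0],B[1]),yx(B[0],B[2]),yx(B[1],B[3])])
r=lambda a:np.array([[np.cos(np.radians(a)),-np.sin(np.radians(a))],[np.sin(np.radians(a)),np.cos(np.radians(a))]])
print("local corners from",[(p-c)@r(ya) for p in A])
m=np.mean(A[:2],0);L=(m-c)@r(ya)
print("to via from offset",np.mean(B[:2],0)-r(yb)@L,"nominal",np.mean(B[:2],0)-r(yb)@[.0445,0],"from nominal",m-r(ya)@[.0445,0], "edge-based",np.mean(e,0)+r(ya)@[.05,0])
```

```text
from yaw 8.32327114594985 7.775168100889792 8.001602681804824 7.03949395175035 c [ 0.59698625 -0.11685906] w 0.128765512321333
to yaw 3.085159422399413 3.301187286205491 3.495639451819237 w 0.13068753890858964
local corners from [array([ 0.0440671 , -0.06418868]), array([0.04408893, 0.06457683]), array([-0.04666309, -0.06453186]), array([-0.0645427 ,  0.06599015])]
to via from offset [0.61548574 0.13691731] nominal [0.6150533  0.13708682] from nominal [ 0.59654187 -0.11672393] edge-based [ 0.59813206 -0.11922933]
```

Request:
{"method": "send_rows", "body": {
  "linear": [
    [-0.0158,-0.039,0.02],
    [-0.0158,-0.039,0.02],
    [-0.0158,-0.039,0.02],
    [0,0,0.04],
    [0,0,0.04],
    [0,0,0.04],
    [0,0,0.03],
    [0,0,0.01]
  ],
  "twist": [
    [0,0,0],
    [0,0,0],
    [0,0,0],
    [0,0,-0.41],
    [0,0,-0.4],
    [0,0,0],
    [0,0,0],
    [0,0,0]
  ],
  "gripper": [80,80,80,80,80,80,80,80]
}}

```text
time: 3.4
ee_pos: [0.5959, -0.1165, 0.0409]
tcp_rot: [179.9, -0.2, -172.0]
wrist_force: [0.3, -0.8, 0.2]
opening: 0.0684
grasp_force: 0.0
```

Request:
{"method": "send_rows", "body": {
  "linear": [
    [0,0,0.005],
    [0,0,0.001],
    [0,0,0.001],
    [0,0,0.001]
  ],
  "twist": [
    [0,0,0],
    [0,0,0],
    [0,0,0],
    [0,0,0]
  ],
  "gripper": [80,80,80,80]
}}

```text
time: 3.9
ee_pos: [0.5974, -0.117, 0.0355]
tcp_rot: [-180.0, 0.1, -171.9]
wrist_force: [-0.8, -0.2, 0.2]
opening: 0.0679
grasp_force: 0.0
```

Request:
{"method": "send_rows", "body": {
  "linear": [
    [0,0,0.003],
    [0,0,0.003],
    [0,0,0.003],
    [0,0,0.002],
    [0,0,0.001],
    [0,0,0.0008],
    [0,0,0.0008],
    [0,0,0.0006]
  ],
  "twist": [
    [0,0,0],
    [0,0,0],
    [0,0,0],
    [0,0,0],
    [0,0,0],
    [0,0,0],
    [0,0,0],
    [0,0,0]
  ],
  "gripper": [80,80,80,80,80,80,80,80]
}}

```text
time: 4.9
ee_pos: [0.5971, -0.1169, 0.0206]
tcp_rot: [-180.0, 0.0, -171.9]
wrist_force: [0.2, -0.2, 0.5]
opening: 0.0683
grasp_force: 0.0
```

Request:
{"method": "send_rows", "body": {
  "linear": [
    [0,0,0.0007],
    [0,0,0.0007],
    [0,0,0.0006]
  ],
  "twist": [
    [0,0,0],
    [0,0,0],
    [0,0,0]
  ],
  "gripper": [80,80,80]
}}

```text
time: 5.28
ee_pos: [0.5971, -0.1169, 0.0185]
tcp_rot: [180.0, -0.0, -171.9]
wrist_force: [0.9, 0.1, 0.1]
opening: 0.0681
grasp_force: 0.0
```

Request:
{"method": "send_rows", "body": {
  "linear": [
    [0,0,0.0006],
    [0,0,0.0006]
  ],
  "twist": [
    [0,0,0],
    [0,0,0]
  ],
  "gripper": [80,80]
}}

```text
time: 5.52
ee_pos: [0.5971, -0.1169, 0.0173]
tcp_rot: [-180.0, 0.0, -171.9]
wrist_force: [-0.0, 0.2, -0.0]
opening: 0.0685
grasp_force: 0.0
```

Request:
{"method": "send_rows", "body": {
  "linear": [
    [0,0,0.0006],
    [0,0,0.0006]
  ],
  "twist": [
    [0,0,0],
    [0,0,0]
  ],
  "gripper": [80,80]
}}

```text
time: 5.78
ee_pos: [0.597, -0.1169, 0.0161]
tcp_rot: [180.0, -0.0, -171.9]
wrist_force: [0.3, 0.4, -0.2]
opening: 0.068
grasp_force: 0.0
```

Request:
{"method": "send_rows", "body": {
  "linear": [
    [0,0,0.0006],
    [0,0,0.0006]
  ],
  "twist": [
    [0,0,0],
    [0,0,0]
  ],
  "gripper": [80,80]
}}

```text
time: 6.02
ee_pos: [0.597, -0.1169, 0.0149]
tcp_rot: [-180.0, 0.0, -171.9]
wrist_force: [-1.1, -0.5, -0.1]
opening: 0.0681
grasp_force: 0.0
```

Request:
{"method": "send_rows", "body": {
  "linear": [
    [0,0,0.0005],
    [0,0,0.0005]
  ],
  "twist": [
    [0,0,0],
    [0,0,0]
  ],
  "gripper": [80,80]
}}

```text
time: 6.28
ee_pos: [0.5971, -0.1169, 0.0139]
tcp_rot: [-180.0, 0.0, -171.9]
wrist_force: [-1.0, 0.2, -0.7]
opening: 0.0679
grasp_force: 0.0
```

Request:
{"method": "send_rows", "body": {
  "linear": [
    [0,0,0.0005],
    [0,0,0.0005]
  ],
  "twist": [
    [0,0,0],
    [0,0,0]
  ],
  "gripper": [80,80]
}}

```text
time: 6.52
ee_pos: [0.5971, -0.1169, 0.013]
tcp_rot: [180.0, 0.0, -171.9]
wrist_force: [-0.1, -0.4, 0.7]
opening: 0.0682
grasp_force: 0.0
```

Request:
{"method": "send_rows", "body": {
  "linear": [
    [0,0,0.0004],
    [0,0,0.0004]
  ],
  "twist": [
    [0,0,0],
    [0,0,0]
  ],
  "gripper": [80,80]
}}

```text
time: 6.78
ee_pos: [0.5971, -0.1169, 0.0122]
tcp_rot: [-180.0, 0.0, -171.9]
wrist_force: [-0.5, 0.4, 0.0]
opening: 0.0681
grasp_force: 0.0
```

Request:
{"method": "send_rows", "body": {
  "linear": [
    [0,0,0.0004],
    [0,0,0.0004]
  ],
  "twist": [
    [0,0,0],
    [0,0,0]
  ],
  "gripper": [80,80]
}}

```text
time: 7.02
ee_pos: [0.597, -0.1169, 0.0114]
tcp_rot: [-180.0, 0.0, -171.9]
wrist_force: [-0.0, -0.6, -0.6]
opening: 0.0682
grasp_force: 0.0
```

Request:
{"method": "send_rows", "body": {
  "linear": [
    [0,0,0.0004],
    [0,0,0.0004]
  ],
  "twist": [
    [0,0,0],
    [0,0,0]
  ],
  "gripper": [80,80]
}}

```text
time: 7.28
ee_pos: [0.597, -0.1169, 0.0106]
tcp_rot: [180.0, -0.0, -171.9]
wrist_force: [0.1, -0.3, -0.3]
opening: 0.0682
grasp_force: 0.0
```

Request:
{"method": "send_rows", "body": {
  "linear": [
    [0,0,0.0004],
    [0,0,0.0004]
  ],
  "twist": [
    [0,0,0],
    [0,0,0]
  ],
  "gripper": [80,80]
}}

```text
time: 7.52
ee_pos: [0.597, -0.1169, 0.0098]
tcp_rot: [-180.0, 0.0, -171.9]
wrist_force: [1.0, 0.1, 0.0]
opening: 0.0683
grasp_force: 0.0
```

Request:
{"method": "send_rows", "body": {
  "linear": [
    [0,0,0.0004],
    [0,0,0.0002]
  ],
  "twist": [
    [0,0,0],
    [0,0,0]
  ],
  "gripper": [80,80]
}}

```text
time: 7.78
ee_pos: [0.597, -0.1169, 0.0091]
tcp_rot: [180.0, -0.0, -171.9]
wrist_force: [0.0, -0.2, -0.6]
opening: 0.0688
grasp_force: 0.0
```

Request:
{"method": "send_rows", "body": {
  "linear": [
    [0,0,0.0003],
    [0,0,0.0003]
  ],
  "twist": [
    [0,0,0],
    [0,0,0]
  ],
  "gripper": [80,80]
}}

```text
time: 8.02
ee_pos: [0.597, -0.1169, 0.0086]
tcp_rot: [-180.0, -0.0, -171.9]
wrist_force: [0.2, 0.1, -0.3]
opening: 0.0683
grasp_force: 0.0
```

Request:
{"method": "send_rows", "body": {
  "linear": [
    [0,0,0.0003],
    [0,0,0.0003]
  ],
  "twist": [
    [0,0,0],
    [0,0,0]
  ],
  "gripper": [80,80]
}}

```text
time: 8.28
ee_pos: [0.5971, -0.1169, 0.008]
tcp_rot: [180.0, 0.0, -171.9]
wrist_force: [-0.3, -0.1, -0.3]
opening: 0.0682
grasp_force: 0.0
```

Request:
{"method": "send_rows", "body": {
  "linear": [
    [0,0,0.0003],
    [0,0,0.0003]
  ],
  "twist": [
    [0,0,0],
    [0,0,0]
  ],
  "gripper": [80,80]
}}

```text
time: 8.52
ee_pos: [0.597, -0.1169, 0.0073]
tcp_rot: [180.0, -0.0, -171.9]
wrist_force: [0.2, -0.5, 0.3]
opening: 0.0684
grasp_force: 0.0
```

Request:
{"method": "send_rows", "body": {
  "linear": [
    [0,0,0.0003],
    [0,0,0.0003]
  ],
  "twist": [
    [0,0,0],
    [0,0,0]
  ],
  "gripper": [80,80]
}}

```text
time: 8.78
ee_pos: [0.5971, -0.1169, 0.0068]
tcp_rot: [-180.0, 0.0, -171.9]
wrist_force: [-0.5, -0.4, 0.1]
opening: 0.0683
grasp_force: 0.0
```

Request:
{"method": "send_rows", "body": {
  "linear": [
    [0,0,0.0003],
    [0,0,0.0003]
  ],
  "twist": [
    [0,0,0],
    [0,0,0]
  ],
  "gripper": [80,80]
}}

```text
time: 9.02
ee_pos: [0.5971, -0.1169, 0.0062]
tcp_rot: [-180.0, 0.0, -171.9]
wrist_force: [-1.1, 0.7, 0.3]
opening: 0.0686
grasp_force: 0.0
```

Request:
{"method": "send_rows", "body": {
  "linear": [
    [0,0,0.0003],
    [0,0,0.0003]
  ],
  "twist": [
    [0,0,0],
    [0,0,0]
  ],
  "gripper": [80,80]
}}

```text
time: 9.28
ee_pos: [0.597, -0.1169, 0.0056]
tcp_rot: [180.0, 0.0, -171.9]
wrist_force: [-0.8, 0.4, 0.6]
opening: 0.0686
grasp_force: 0.0
```

Request:
{"method": "send_rows", "body": {
  "linear": [
    [0,0,0.0003],
    [0,0,0.0002]
  ],
  "twist": [
    [0,0,0],
    [0,0,0]
  ],
  "gripper": [80,80]
}}

```text
time: 9.52
ee_pos: [0.597, -0.1169, 0.005]
tcp_rot: [180.0, -0.0, -171.9]
wrist_force: [0.3, -0.9, -0.6]
opening: 0.0679
grasp_force: 0.0
```

Request:
{"method": "send_rows", "body": {
  "linear": [
    [0,0,0.0003],
    [0,0,0.0002]
  ],
  "twist": [
    [0,0,0],
    [0,0,0]
  ],
  "gripper": [80,80]
}}

```text
time: 9.78
ee_pos: [0.597, -0.1169, 0.0046]
tcp_rot: [180.0, -0.0, -171.9]
wrist_force: [0.1, 0.5, 1.1]
opening: 0.0682
grasp_force: 0.0
```

Request:
{"method": "send_rows", "body": {
  "linear": [
    [0,0,0.0002],
    [0,0,0.0002]
  ],
  "twist": [
    [0,0,0],
    [0,0,0]
  ],
  "gripper": [80,80]
}}

```text
time: 10.02
ee_pos: [0.597, -0.1169, 0.0042]
tcp_rot: [-180.0, -0.0, -171.9]
wrist_force: [0.3, 0.2, -0.2]
opening: 0.0682
grasp_force: 0.0
```

Request:
{"method": "send_rows", "body": {
  "linear": [
    [0,0,0.0003],
    [0,0,0.0002]
  ],
  "twist": [
    [0,0,0],
    [0,0,0]
  ],
  "gripper": [80,80]
}}

```text
time: 10.28
ee_pos: [0.597, -0.1169, 0.0037]
tcp_rot: [-180.0, 0.0, -171.9]
wrist_force: [-0.6, 0.1, -0.0]
opening: 0.0681
grasp_force: 0.0
```

Run:
```python
from h import *
o=bot.get_obs();print(o["ee_pos"],o["wrist_force"],o["torque"],o["joint_efforts"])
im=camera("wrist")[:,:,::-1];cv2.imwrite("pics/w2.png",im)
```

```text
[ 0.59704799 -0.11689787  0.00367498] [-0.58591237  0.13365095 -0.00792886] [0.04655828 0.01985757 0.03361968] [-8.80087173e-04 -6.13600516e+01  4.57331657e+01  6.79128600e-03
 -1.73454578e-04 -2.11490345e-06]
```

View pics/w2.png

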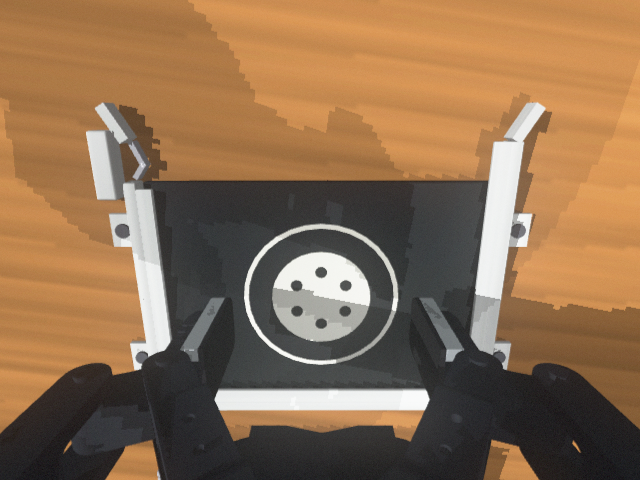

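The wrist view shows the fingers straddling the disc, with visible tip ends near (225,300) and (425,300) and no contact yet. I'll keep descending gently.

Request:
{"method": "send_rows", "body": {
  "linear": [
    [0,0,0.0003],
    [0,0,0.0002]
  ],
  "twist": [
    [0,0,0],
    [0,0,0]
  ],
  "gripper": [80,80]
}}

```text
time: 10.58
ee_pos: [0.597, -0.1169, 0.0032]
tcp_rot: [-180.0, -0.0, -171.9]
wrist_force: [0.7, -1.1, -0.7]
opening: 0.0685
grasp_force: 0.0
```

Request:
{"method": "send_rows", "body": {
  "linear": [
    [0,0,0.0003],
    [0,0,0.0002]
  ],
  "twist": [
    [0,0,0],
    [0,0,0]
  ],
  "gripper": [80,80]
}}

```text
time: 10.82
ee_pos: [0.597, -0.1169, 0.0027]
tcp_rot: [180.0, -0.0, -171.9]
wrist_force: [0.0, 0.1, 0.5]
opening: 0.0686
grasp_force: 0.0
```

Request:
{"method": "send_rows", "body": {
  "linear": [
    [0,0,0.0003],
    [0,0,0.0003]
  ],
  "twist": [
    [0,0,0],
    [0,0,0]
  ],
  "gripper": [80,80]
}}

```text
time: 11.08
ee_pos: [0.5971, -0.1169, 0.0021]
tcp_rot: [180.0, 0.0, -171.9]
wrist_force: [0.1, -0.3, -0.7]
opening: 0.0685
grasp_force: 0.0
```

Request:
{"method": "send_rows", "body": {
  "linear": [
    [0,0,0.0003],
    [0,0,0.0003]
  ],
  "twist": [
    [0,0,0],
    [0,0,0]
  ],
  "gripper": [80,80]
}}

```text
time: 11.32
ee_pos: [0.597, -0.1169, 0.0015]
tcp_rot: [-180.0, -0.0, -171.9]
wrist_force: [0.4, 0.0, 0.7]
opening: 0.0682
grasp_force: 0.0
```

Run:
```python
from h import *
im=cv2.imread("pics/w2.png")[280:430,140:340]
im=np.clip(im.astype(float)*2.2,0,255).astype(np.uint8)
cv2.imwrite("pics/c4.png",cv2.resize(im,(800,600),interpolation=cv2.INTER_CUBIC))
```

```text
(no output)
```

View pics/c4.png

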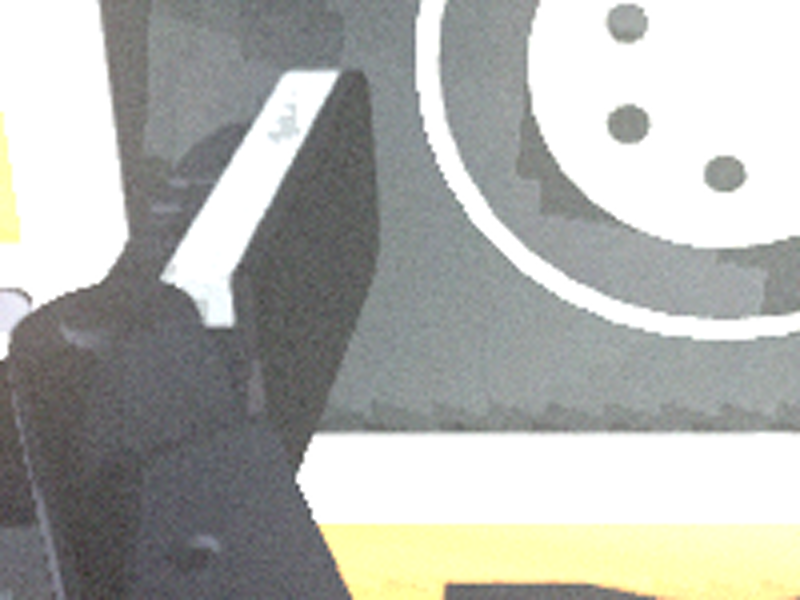

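Request:
{"method": "send_rows", "body": {
  "linear": [
    [0,0,0.0003],
    [0,0,0.0003]
  ],
  "twist": [
    [0,0,0],
    [0,0,0]
  ],
  "gripper": [80,80]
}}

```text
time: 11.58
ee_pos: [0.5971, -0.1169, 0.0009]
tcp_rot: [-180.0, 0.0, -171.9]
wrist_force: [0.1, -1.5, -0.0]
opening: 0.0682
grasp_force: 0.0
```

Request:
{"method": "send_rows", "body": {
  "linear": [
    [0,0,0.0003],
    [0,0,0.0003]
  ],
  "twist": [
    [0,0,0],
    [0,0,0]
  ],
  "gripper": [80,80]
}}

```text
time: 11.82
ee_pos: [0.5971, -0.1169, 0.0003]
tcp_rot: [-180.0, 0.0, -171.9]
wrist_force: [-0.5, 0.3, -0.3]
opening: 0.0685
grasp_force: 0.0
```

Request:
{"method": "send_rows", "body": {
  "linear": [
    [0,0,0.0003],
    [0,0,0.0003]
  ],
  "twist": [
    [0,0,0],
    [0,0,0]
  ],
  "gripper": [80,80]
}}

```text
time: 12.08
ee_pos: [0.597, -0.1169, -0.0003]
tcp_rot: [-180.0, 0.0, -171.9]
wrist_force: [-0.5, 0.8, -0.8]
opening: 0.0684
grasp_force: 0.0
```

Request:
{"method": "send_rows", "body": {
  "linear": [
    [0,0,0.0003],
    [0,0,0.0003]
  ],
  "twist": [
    [0,0,0],
    [0,0,0]
  ],
  "gripper": [80,80]
}}

```text
time: 12.32
ee_pos: [0.597, -0.1169, -0.001]
tcp_rot: [180.0, -0.0, -171.9]
wrist_force: [-0.2, -0.4, 0.3]
opening: 0.0686
grasp_force: 0.0
```

Request:
{"method": "send_rows", "body": {
  "linear": [
    [0,0,0.0002],
    [0,0,0.0002]
  ],
  "twist": [
    [0,0,0],
    [0,0,0]
  ],
  "gripper": [80,80]
}}

```text
time: 12.58
ee_pos: [0.597, -0.1169, -0.0013]
tcp_rot: [-180.0, 0.0, -171.9]
wrist_force: [0.1, -0.5, 0.3]
opening: 0.0684
grasp_force: 0.0
```

Request:
{"method": "send_rows", "body": {
  "linear": [
    [0,0,0.0003],
    [0,0,0.0003]
  ],
  "twist": [
    [0,0,0],
    [0,0,0]
  ],
  "gripper": [80,80]
}}

```text
time: 12.82
ee_pos: [0.597, -0.1169, -0.002]
tcp_rot: [-180.0, -0.0, -171.9]
wrist_force: [0.2, -1.1, -0.5]
opening: 0.0681
grasp_force: 0.0
```

Request:
{"method": "send_rows", "body": {
  "linear": [
    [0,0,0.0003],
    [0,0,0.0003]
  ],
  "twist": [
    [0,0,0],
    [0,0,0]
  ],
  "gripper": [80,80]
}}

```text
time: 13.08
ee_pos: [0.597, -0.1169, -0.0025]
tcp_rot: [180.0, 0.0, -171.9]
wrist_force: [-0.3, -0.6, 0.3]
opening: 0.0682
grasp_force: 0.0
```

Request:
{"method": "send_rows", "body": {
  "linear": [
    [0,0,0.0003],
    [0,0,0.0002]
  ],
  "twist": [
    [0,0,0],
    [0,0,0]
  ],
  "gripper": [80,80]
}}

```text
time: 13.32
ee_pos: [0.597, -0.1169, -0.003]
tcp_rot: [-180.0, 0.0, -171.9]
wrist_force: [-0.0, -0.6, -0.2]
opening: 0.0684
grasp_force: 0.0
```

Request:
{"method": "send_rows", "body": {
  "linear": [
    [0,0,0.0004],
    [0,0,0.0004]
  ],
  "twist": [
    [0,0,0],
    [0,0,0]
  ],
  "gripper": [80,80]
}}

```text
time: 13.58
ee_pos: [0.5971, -0.1169, -0.0038]
tcp_rot: [180.0, 0.0, -171.9]
wrist_force: [0.5, -0.5, -0.2]
opening: 0.0682
grasp_force: 0.0
```

Request:
{"method": "send_rows", "body": {
  "linear": [
    [0,0,0.0003],
    [0,0,0.0003]
  ],
  "twist": [
    [0,0,0],
    [0,0,0]
  ],
  "gripper": [80,80]
}}

```text
time: 13.82
ee_pos: [0.597, -0.1169, -0.0044]
tcp_rot: [-180.0, -0.0, -171.9]
wrist_force: [0.5, -0.4, 1.2]
opening: 0.0687
grasp_force: 0.0
```

Request:
{"method": "send_rows", "body": {
  "linear": [
    [0,0,0.0003],
    [0,0,0.0003]
  ],
  "twist": [
    [0,0,0],
    [0,0,0]
  ],
  "gripper": [80,80]
}}

```text
time: 14.08
ee_pos: [0.597, -0.1169, -0.005]
tcp_rot: [-180.0, 0.0, -171.9]
wrist_force: [0.1, 0.1, -0.4]
opening: 0.0681
grasp_force: 0.0
```

Request:
{"method": "send_rows", "body": {
  "linear": [
    [0,0,0.0004],
    [0,0,0.0004]
  ],
  "twist": [
    [0,0,0],
    [0,0,0]
  ],
  "gripper": [80,80]
}}

```text
time: 14.32
ee_pos: [0.597, -0.1169, -0.0059]
tcp_rot: [-180.0, -0.0, -171.9]
wrist_force: [0.7, -0.2, -0.1]
opening: 0.0684
grasp_force: 0.0
```

Request:
{"method": "send_rows", "body": {
  "linear": [
    [0,0,0.0003],
    [0,0,0.0003]
  ],
  "twist": [
    [0,0,0],
    [0,0,0]
  ],
  "gripper": [80,80]
}}

```text
time: 14.58
ee_pos: [0.597, -0.1169, -0.0064]
tcp_rot: [180.0, -0.0, -171.9]
wrist_force: [0.6, 0.2, -0.3]
opening: 0.0684
grasp_force: 0.0
```

Request:
{"method": "send_rows", "body": {
  "linear": [
    [0,0,0.0003],
    [0,0,0.0003]
  ],
  "twist": [
    [0,0,0],
    [0,0,0]
  ],
  "gripper": [80,80]
}}

```text
time: 14.82
ee_pos: [0.5971, -0.1169, -0.007]
tcp_rot: [-180.0, 0.0, -171.9]
wrist_force: [-0.1, 0.2, -0.1]
opening: 0.0681
grasp_force: 0.0
```

Request:
{"method": "send_rows", "body": {
  "linear": [
    [0,0,0.0004],
    [0,0,0.0004]
  ],
  "twist": [
    [0,0,0],
    [0,0,0]
  ],
  "gripper": [80,80]
}}

```text
time: 15.08
ee_pos: [0.597, -0.1169, -0.0079]
tcp_rot: [180.0, 0.0, -171.9]
wrist_force: [-0.2, -0.2, -0.3]
opening: 0.0682
grasp_force: 0.0
```

Request:
{"method": "send_rows", "body": {
  "linear": [
    [0,0,0.0003],
    [0,0,0.0003]
  ],
  "twist": [
    [0,0,0],
    [0,0,0]
  ],
  "gripper": [80,80]
}}

```text
time: 15.32
ee_pos: [0.597, -0.1169, -0.0084]
tcp_rot: [-180.0, -0.0, -171.9]
wrist_force: [0.2, -0.1, 0.0]
opening: 0.0688
grasp_force: 0.0
```

Request:
{"method": "send_rows", "body": {
  "linear": [
    [0,0,0.0003],
    [0,0,0.0003]
  ],
  "twist": [
    [0,0,0],
    [0,0,0]
  ],
  "gripper": [80,80]
}}

```text
time: 15.58
ee_pos: [0.597, -0.1169, -0.0091]
tcp_rot: [-180.0, -0.0, -171.9]
wrist_force: [-0.3, -0.9, -0.4]
opening: 0.0682
grasp_force: 0.0
```

Request:
{"method": "send_rows", "body": {
  "linear": [
    [0,0,0.0004],
    [0,0,0.0004]
  ],
  "twist": [
    [0,0,0],
    [0,0,0]
  ],
  "gripper": [80,80]
}}

```text
time: 15.82
ee_pos: [0.597, -0.1169, -0.0098]
tcp_rot: [180.0, 0.0, -171.9]
wrist_force: [-0.8, 1.5, 0.1]
opening: 0.0679
grasp_force: 0.0
```

Request:
{"method": "send_rows", "body": {
  "linear": [
    [0,0,0.0003],
    [0,0,0.0003]
  ],
  "twist": [
    [0,0,0],
    [0,0,0]
  ],
  "gripper": [80,80]
}}

```text
time: 16.08
ee_pos: [0.597, -0.1169, -0.0104]
tcp_rot: [180.0, 0.0, -171.9]
wrist_force: [-0.8, 0.2, 0.1]
opening: 0.0682
grasp_force: 0.0
```

Request:
{"method": "send_rows", "body": {
  "linear": [
    [0,0,0.0003],
    [0,0,0.0003]
  ],
  "twist": [
    [0,0,0],
    [0,0,0]
  ],
  "gripper": [80,80]
}}

```text
time: 16.32
ee_pos: [0.597, -0.1169, -0.011]
tcp_rot: [180.0, -0.0, -171.9]
wrist_force: [-0.4, 0.4, -0.0]
opening: 0.0682
grasp_force: 0.0
```

Run:
```python
from h import *
im=camera("wrist")[:,:,::-1];cv2.imwrite("pics/w3.png",im)
im=np.clip(im[220:370,180:380].astype(float)*1.8,0,255).astype(np.uint8)
cv2.imwrite("pics/c5.png",cv2.resize(im,(800,600),interpolation=cv2.INTER_CUBIC))
```

```text
(no output)
```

View pics/c5.png

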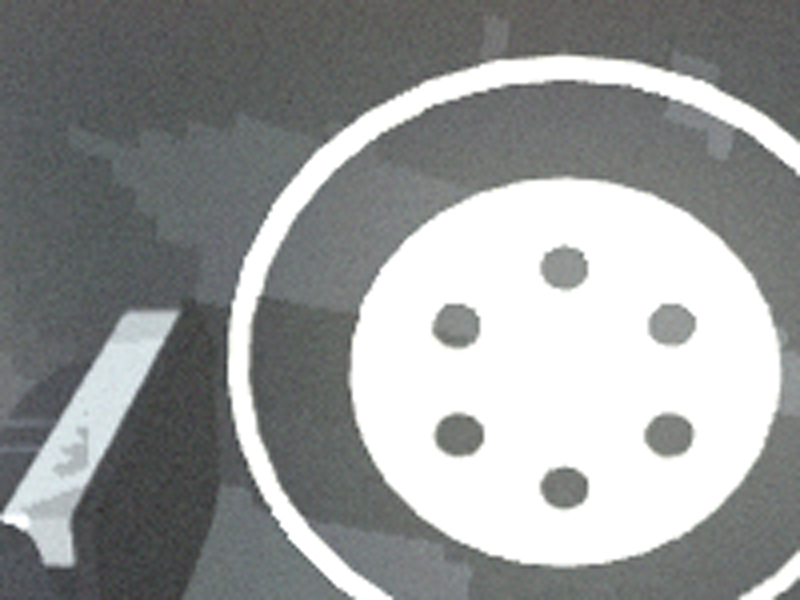

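The crop confirms the height reading: the ring spans the predicted 168 px. The fingertip's front corner at (226,297) implies the tips are about 23 mm behind the TCP, so roughly 8 mm remain.

Request:
{"method": "send_rows", "body": {
  "linear": [
    [0,0,0.0005],
    [0,0,0.0005],
    [0,0,0.0005],
    [0,0,0.0005]
  ],
  "twist": [
    [0,0,0],
    [0,0,0],
    [0,0,0],
    [0,0,0]
  ],
  "gripper": [80,80,80,80]
}}

```text
time: 16.88
ee_pos: [0.597, -0.1169, -0.013]
tcp_rot: [180.0, 0.0, -171.9]
wrist_force: [0.6, -0.3, 0.7]
opening: 0.0681
grasp_force: 0.0
```

Request:
{"method": "send_rows", "body": {
  "linear": [
    [0,0,0.0003],
    [0,0,0.0003]
  ],
  "twist": [
    [0,0,0],
    [0,0,0]
  ],
  "gripper": [80,80]
}}

```text
time: 17.12
ee_pos: [0.597, -0.1169, -0.0136]
tcp_rot: [180.0, -0.0, -171.9]
wrist_force: [0.4, 0.6, 0.2]
opening: 0.0686
grasp_force: 0.0
```

Request:
{"method": "send_rows", "body": {
  "linear": [
    [0,0,0.0003],
    [0,0,0.0003]
  ],
  "twist": [
    [0,0,0],
    [0,0,0]
  ],
  "gripper": [80,80]
}}

```text
time: 17.38
ee_pos: [0.5972, -0.117, -0.0137]
tcp_rot: [-180.0, 0.0, -171.9]
wrist_force: [-2.1, 1.0, 6.9]
opening: 0.0682
grasp_force: 3.2
```

Request:
{"method": "send_rows", "body": {
  "linear": [
    [0,0,0.0003],
    [0,0,0.0003],
    [0,0,0]
  ],
  "twist": [
    [0,0,0],
    [0,0,0],
    [0,0,0]
  ],
  "gripper": [80,80,80]
}}

```text
time: 17.75
ee_pos: [0.5975, -0.117, -0.0137]
tcp_rot: [-180.0, 0.1, -171.9]
wrist_force: [-1.9, -0.1, 8.7]
opening: 0.0685
grasp_force: 4.3
```

Request:
{"method": "send_rows", "body": {
  "linear": [
    [0,0,0.0004],
    [0,0,0.0004],
    [0,0,0]
  ],
  "twist": [
    [0,0,0],
    [0,0,0],
    [0,0,0]
  ],
  "gripper": [80,80,80]
}}

```text
time: 18.12
ee_pos: [0.5976, -0.117, -0.0137]
tcp_rot: [-180.0, 0.1, -171.9]
wrist_force: [-4.9, 1.3, 15.2]
opening: 0.0683
grasp_force: 7.0
```

Request:
{"method": "send_rows", "body": {
  "linear": [
    [0.001,0,0],
    [0.001,0,0],
    [0.001,0,0],
    [0.001,0,0]
  ],
  "twist": [
    [0,0,0],
    [0,0,0],
    [0,0,0],
    [0,0,0]
  ],
  "gripper": [80,80,80,80]
}}

```text
time: 18.62
ee_pos: [0.595, -0.1176, -0.0137]
tcp_rot: [-179.9, 0.3, -171.9]
wrist_force: [2.5, -0.3, 9.1]
opening: 0.0681
grasp_force: 4.5
```

Request:
{"method": "send_rows", "body": {
  "linear": [
    [0.0005,0,0.0004],
    [0.001,0,0.0004],
    [0.001,0,0],
    [0.001,0,0]
  ],
  "twist": [
    [0,0,0],
    [0,0,0],
    [0,0,0],
    [0,0,0]
  ],
  "gripper": [80,80,80,80]
}}

```text
time: 19.12
ee_pos: [0.5924, -0.118, -0.0137]
tcp_rot: [-179.9, 0.4, -171.9]
wrist_force: [4.7, 0.7, 12.0]
opening: 0.0685
grasp_force: 6.1
```

Request:
{"method": "send_rows", "body": {
  "linear": [
    [0,0,0.0004],
    [0.001,0,0.0003],
    [0.001,0,0],
    [0.001,0,0],
    [0.001,0,0]
  ],
  "twist": [
    [0,0,0],
    [0,0,0],
    [0,0,0],
    [0,0,0],
    [0,0,0]
  ],
  "gripper": [80,80,80,80,80]
}}

```text
time: 19.75
ee_pos: [0.5891, -0.1186, -0.0137]
tcp_rot: [-179.9, 0.5, -171.9]
wrist_force: [4.7, 1.4, 15.1]
opening: 0.0685
grasp_force: 7.5
```

Request:
{"method": "send_rows", "body": {
  "linear": [
    [0.002,0,0],
    [0.002,0,0],
    [0.002,0,0],
    [0.002,0,0]
  ],
  "twist": [
    [0,0,0],
    [0,0,0],
    [0,0,0],
    [0,0,0]
  ],
  "gripper": [80,80,80,80]
}}

```text
time: 20.25
ee_pos: [0.5811, -0.1197, -0.0137]
tcp_rot: [-179.9, 0.4, -171.9]
wrist_force: [3.5, 0.0, 15.9]
opening: 0.0682
grasp_force: 7.9
```

Request:
{"method": "send_rows", "body": {
  "linear": [
    [0.003,0,0],
    [0.004,0,0],
    [0.005,0,0],
    [0.005,0,0],
    [0.005,0,0],
    [0.005,0,0],
    [0.005,0,0],
    [0.005,0,0]
  ],
  "twist": [
    [0,0,0],
    [0,0,0],
    [0,0,0],
    [0,0,0],
    [0,0,0],
    [0,0,0],
    [0,0,0],
    [0,0,0]
  ],
  "gripper": [80,80,80,80,80,80,80,80]
}}

```text
time: 21.25
ee_pos: [0.5444, -0.1251, -0.0138]
tcp_rot: [-179.9, 0.4, -171.9]
wrist_force: [4.3, 1.0, 16.8]
opening: 0.0685
grasp_force: 8.3
```

Request:
{"method": "send_rows", "body": {
  "linear": [
    [0.005,0,0],
    [0.005,0,0],
    [0.005,0,0],
    [0.005,0,0],
    [0.005,0,0],
    [0.005,0,0],
    [0.005,0,0],
    [0.005,0,0]
  ],
  "twist": [
    [0,0,0],
    [0,0,0],
    [0,0,0],
    [0,0,0],
    [0,0,0],
    [0,0,0],
    [0,0,0],
    [0,0,0]
  ],
  "gripper": [80,80,80,80,80,80,80,80]
}}

```text
time: 22.25
ee_pos: [0.5049, -0.1309, -0.0138]
tcp_rot: [-179.9, 0.5, -171.9]
wrist_force: [3.8, 0.4, 18.5]
opening: 0.0684
grasp_force: 8.6
```

Request:
{"method": "send_rows", "body": {
  "linear": [
    [0.005,0,0],
    [0.005,0,0],
    [0.005,0,0],
    [0.005,0,0],
    [0.005,0,0],
    [0.005,0,0],
    [0.005,0,0],
    [0.005,0,0]
  ],
  "twist": [
    [0,0,0],
    [0,0,0],
    [0,0,0],
    [0,0,0],
    [0,0,0],
    [0,0,0],
    [0,0,0],
    [0,0,0]
  ],
  "gripper": [80,80,80,80,80,80,80,80]
}}

```text
time: 23.25
ee_pos: [0.4653, -0.1366, -0.0138]
tcp_rot: [-179.9, 0.5, -171.9]
wrist_force: [4.0, -0.1, 18.5]
opening: 0.0681
grasp_force: 9.1
```

Request:
{"method": "send_rows", "body": {
  "linear": [
    [0.005,0,0],
    [0.005,0,0],
    [0.005,0,0],
    [0.004,0,0],
    [0.002,0,0],
    [0,0,0]
  ],
  "twist": [
    [0,0,0],
    [0,0,0],
    [0,0,0],
    [0,0,0],
    [0,0,0],
    [0,0,0]
  ],
  "gripper": [80,80,80,80,80,80]
}}

```text
time: 24.0
ee_pos: [0.4444, -0.1397, -0.0138]
tcp_rot: [-179.9, 0.4, -171.9]
wrist_force: [2.6, -0.4, 19.7]
opening: 0.0683
grasp_force: 9.8
```

```bash
cat > pl.py <<'E'
from h import *
def plate(name):
    C=cam("wrist");im=camera("wrist")[:,:,::-1];cv2.imwrite(f"pics/{name}.png",im)
    g=cv2.cvtColor(im,cv2.COLOR_BGR2GRAY);hsv=cv2.cvtColor(im,cv2.COLOR_BGR2HSV)
    # disc: largest bright low-saturation elliptical blob in the central window
    m=((g>100)&(hsv[...,1]<60)).astype(np.uint8)*255
    cs,_=cv2.findContours(m,cv2.RETR_EXTERNAL,cv2.CHAIN_APPROX_NONE)
    for c in sorted(cs,key=cv2.contourArea)[::-1][:4]:
        if len(c)>20:
            e=cv2.fitEllipse(c);print("blob",np.round(e[0],1),np.round(e[1],1),p2w(C,*e[0],.004)[:2].round(4))
    # rear edge: scan columns from wood (saturated) to slate (grey)
    P=[]
    for u in range(200,450,5):
        col=hsv[60:300,u,1].astype(int)
        k=np.where((col[:-6]>90)&(col[6:]<70))[0]
        if len(k):P.append(p2w(C,u,60+k[-1]+3,.004)[:2])
    P=np.array(P);vx,vy,x0,y0=cv2.fitLine(P.astype(np.float32),cv2.DIST_HUBER,0,.001,.001).ravel()
    if vy<0:vx,vy=-vx,-vy
    print("n",len(P),"edge yaw",np.degrees(np.arctan2(-vx,vy)),"pt",x0,y0,"res mm",1e3*np.median(abs((P-[x0,y0])@[vy,-vx])))
    o=bot.get_obs();print(o["time"],o["ee_pos"],o["tcp_rot"][2],o["wrist_force"])
E
python3 -c "
from pl import *
plate('p1')"
```

```text
blob [320.8 317.7] [152.  170.1] [ 0.4444 -0.1396]
blob [444.2 332.9] [18.1 83.5] [ 0.4442 -0.0908]
blob [198.9 332.5] [16.8 85.7] [ 0.4577 -0.186 ]
blob [496.  472.5] [17.5 25.8] [ 0.5101 -0.0513]
n 50 edge yaw 10.689161 pt 0.39722592 -0.1456876 res mm 0.0952485565595889
24.05 [ 0.44443765 -0.13969002 -0.01378807] -171.91880430119772 [ 2.19215417  0.83866467 19.63227018]
```

```bash
cat > holes.py <<'E'
from h import *
def holes(fn,ee,rot):
    c=get_calibration("wrist");T=np.eye(4);T[:3,:3]=R.from_euler('xyz',rot,degrees=True).as_matrix();T[:3,3]=ee;T=T@c["hand_eye"];C=(c,T[:3,:3],T[:3,3])
    g=cv2.imread(fn,0)
    q=lambda x,y:p2w(C,x,y,.004)[:2]
    cen=C
    # rectify 0.25 mm/px about the TCP, then blobs
    s=.0002;src=[];dst=[]
    for dx,dy in[(-.03,-.03),(.03,-.03),(.03,.03),(-.03,.03)]:
        w=np.array([ee[0]+dx,ee[1]+dy,.004]);p=C[1].T@(w-C[2]);src.append([c["fx"]*p[0]/p[2]+c["cx"],c["fy"]*p[1]/p[2]+c["cy"]]);dst.append([(dx+.03)/s,(dy+.03)/s])
    W=cv2.warpPerspective(g,cv2.getPerspectiveTransform(np.float32(src),np.float32(dst)),(300,300))
    b=cv2.adaptiveThreshold(W,255,cv2.ADAPTIVE_THRESH_MEAN_C,cv2.THRESH_BINARY_INV,41,15)
    cs,_=cv2.findContours(b,cv2.RETR_LIST,cv2.CHAIN_APPROX_NONE);P=[]
    for k in cs:
        a=cv2.contourArea(k);(x,y),r=cv2.minEnclosingCircle(k)
        if 100<a<900 and a>.7*np.pi*r*r:P.append([x*s-.03,y*s-.03])
    P=np.array(P);m=P.mean(0);d=P-m;a=np.degrees(np.arctan2(d[:,1],d[:,0]))
    z=np.exp(6j*np.radians(a)).mean();print(fn,len(P),"ang mod60",np.degrees(np.angle(z))/6,abs(z),"centre",m+ee[:2])
E
python3 - <<'E'
from holes import *
holes("pics/w2.png",[.597048,-.116898,.003675],[180,0,-171.9])
o=bot.get_obs();holes("pics/p1.png",o["ee_pos"],o["tcp_rot"])
E
```

```text
pics/w2.png 6 ang mod60 8.187570621503559 0.9998921960562611 centre [ 0.59744184 -0.11686412]
pics/p1.png 6 ang mod60 10.62408383197541 0.9999426412053811 centre [ 0.44680201 -0.13924823]
```

Request:
{"method": "send_rows", "body": {
  "linear": [
    [-0.0002,0.001,-0.0003],
    [-0.0003,0.002,0],
    [-0.0006,0.004,0],
    [-0.0008,0.005,0],
    [-0.0009,0.006,0],
    [-0.0009,0.006,0]
  ],
  "twist": [
    [0,0,0],
    [0,0,0],
    [0,0,0],
    [0,0,0],
    [0,0,0],
    [0,0,0]
  ],
  "gripper": [80,80,80,80,80,80]
}}

```text
time: 24.8
ee_pos: [0.4441, -0.1159, -0.0138]
tcp_rot: [-179.8, 0.3, -172.0]
wrist_force: [0.5, -5.1, 19.4]
opening: 0.0684
grasp_force: 9.6
```

Request:
{"method": "send_rows", "body": {
  "linear": [
    [-0.0011,0.008,-0.0001],
    [-0.0011,0.008,-0.0001],
    [-0.0011,0.008,0],
    [-0.0011,0.008,0],
    [-0.0011,0.008,0],
    [-0.0011,0.008,0],
    [-0.0011,0.008,0],
    [-0.0011,0.008,0]
  ],
  "twist": [
    [0,0,0],
    [0,0,0],
    [0,0,0],
    [0,0,0],
    [0,0,0],
    [0,0,0],
    [0,0,0],
    [0,0,0]
  ],
  "gripper": [80,80,80,80,80,80,80,80]
}}

```text
time: 25.8
ee_pos: [0.4437, -0.0508, -0.0138]
tcp_rot: [-179.9, 0.3, -172.0]
wrist_force: [-1.0, -5.0, 17.7]
opening: 0.0687
grasp_force: 9.2
```

Request:
{"method": "send_rows", "body": {
  "linear": [
    [-0.0011,0.008,0],
    [-0.0011,0.008,0],
    [-0.0011,0.008,0],
    [-0.0011,0.008,0],
    [-0.0011,0.008,0],
    [-0.0011,0.008,0],
    [-0.0011,0.008,0],
    [-0.0011,0.008,0]
  ],
  "twist": [
    [0,0,0],
    [0,0,0],
    [0,0,0],
    [0,0,0],
    [0,0,0],
    [0,0,0],
    [0,0,0],
    [0,0,0]
  ],
  "gripper": [80,80,80,80,80,80,80,80]
}}

```text
time: 26.8
ee_pos: [0.4435, 0.0141, -0.0138]
tcp_rot: [-179.9, 0.3, -172.0]
wrist_force: [-0.7, -5.7, 18.7]
opening: 0.0682
grasp_force: 9.5
```

Request:
{"method": "send_rows", "body": {
  "linear": [
    [-0.0011,0.008,0],
    [-0.0011,0.008,0],
    [-0.0011,0.008,0],
    [-0.0011,0.008,0],
    [-0.0011,0.008,0],
    [-0.0011,0.008,0],
    [-0.0011,0.008,0],
    [-0.0011,0.008,0]
  ],
  "twist": [
    [0,0,0],
    [0,0,0],
    [0,0,0],
    [0,0,0],
    [0,0,0],
    [0,0,0],
    [0,0,0],
    [0,0,0]
  ],
  "gripper": [80,80,80,80,80,80,80,80]
}}

```text
time: 27.8
ee_pos: [0.4431, 0.079, -0.0138]
tcp_rot: [-179.9, 0.3, -172.0]
wrist_force: [-0.5, -5.2, 19.6]
opening: 0.0684
grasp_force: 9.7
```

Request:
{"method": "send_rows", "body": {
  "linear": [
    [-0.0011,0.008,0],
    [-0.0011,0.008,0],
    [-0.0011,0.008,0],
    [-0.0011,0.008,0],
    [-0.0011,0.007,0],
    [-0.001,0.005,0],
    [-0.0005,0.003,0],
    [0,0.001,0]
  ],
  "twist": [
    [0,0,0],
    [0,0,0],
    [0,0,0],
    [0,0,0],
    [0,0,0],
    [0,0,0],
    [0,0,0],
    [0,0,0]
  ],
  "gripper": [80,80,80,80,80,80,80,80]
}}

```text
time: 28.8
ee_pos: [0.4433, 0.1277, -0.0138]
tcp_rot: [-179.9, 0.3, -171.9]
wrist_force: [1.9, -5.9, 18.0]
opening: 0.0684
grasp_force: 9.6
```

Request:
{"method": "send_rows", "body": {
  "linear": [
    [0,0,0],
    [0,0,0],
    [0,0,0],
    [0,0,0],
    [0,0,0],
    [0,0,0],
    [0,0,0]
  ],
  "twist": [
    [0,0,0.12],
    [0,0,0.12],
    [0,0,0.12],
    [0,0,0.12],
    [0,0,0.12],
    [0,0,0.12],
    [0,0,0]
  ],
  "gripper": [80,80,80,80,80,80,80]
}}

```text
time: 29.68
ee_pos: [0.4432, 0.1282, -0.0138]
tcp_rot: [179.9, 0.3, -179.1]
wrist_force: [-0.1, -0.5, 18.4]
opening: 0.0684
grasp_force: 9.3
```

Run:
```python
from holes import *
from pl import plate
plate("p2")
o=bot.get_obs();print(o["ee_pos"],o["tcp_rot"]);holes("pics/p2.png",o["ee_pos"],o["tcp_rot"])
```

```text
blob [320.4 315.1] [152.9 170.2] [0.4421 0.1281]
blob [198.8 332.7] [16.7 85.4] [0.4505 0.0806]
blob [444.3 332.4] [15.9 87.1] [0.449  0.1768]
n 50 edge yaw 1.8282889 pt 0.39482692 0.12260301 res mm 0.09304941367683124
29.725 [ 0.44328928  0.12820393 -0.0137704 ] -179.13286987360937 [5.91826524e-03 7.87547223e-01 1.88113541e+01]
[ 0.44328928  0.12820393 -0.0137704 ] [ 179.92629297    0.34122177 -179.13286987]
pics/p2.png 6 ang mod60 1.859937514948457 0.9996129188762527 centre [0.44455353 0.12822058]
```

Request:
{"method": "send_rows", "body": {
  "linear": [
    [0,0,0],
    [0,0,0],
    [0,0,0],
    [-0.002,-0.0007,0],
    [-0.003,-0.0007,0],
    [-0.003,0,0],
    [-0.003,0,0],
    [-0.003,0,0]
  ],
  "twist": [
    [0,0,-0.06],
    [0,0,-0.06],
    [0,0,-0.05],
    [0,0,0],
    [0,0,0],
    [0,0,0],
    [0,0,0],
    [0,0,0]
  ],
  "gripper": [80,80,80,80,80,80,80,80]
}}

```text
time: 30.72
ee_pos: [0.4563, 0.1273, -0.0138]
tcp_rot: [179.9, 0.2, -177.4]
wrist_force: [-6.9, -0.4, 23.9]
opening: 0.0683
grasp_force: 11.7
```

```bash
cat > m.py <<'E'
import sys
from holes import *
n=sys.argv[1];o=bot.get_obs();im=camera("wrist")[:,:,::-1];cv2.imwrite(f"pics/{n}.png",im)
print(o["time"],o["ee_pos"],o["tcp_rot"],o["wrist_force"]);holes(f"pics/{n}.png",o["ee_pos"],o["tcp_rot"])
E
python3 m.py p3
```

```text
30.725 [ 0.4562631   0.12729703 -0.01381504] [ 179.94377243    0.21028538 -177.41658294] [-6.86371585 -0.39903312 23.8836616 ]
pics/p3.png 6 ang mod60 3.66077803113288 0.9999085238958394 centre [0.45755053 0.12736795]
```

Request:
{"method": "send_rows", "body": {
  "linear": [
    [-0.002,0,-0.0005],
    [-0.004,0.0001,-0.0004],
    [-0.004,0.0001,0],
    [-0.004,0,0],
    [-0.004,0.0001,0],
    [-0.004,0,0],
    [-0.004,0.0001,0],
    [-0.004,0,0]
  ],
  "twist": [
    [0,0,0],
    [0,0,0],
    [0,0,0],
    [0,0,0],
    [0,0,0],
    [0,0,0],
    [0,0,0],
    [0,0,0]
  ],
  "gripper": [80,80,80,80,80,80,80,80]
}}

```text
time: 31.78
ee_pos: [0.4858, 0.1289, -0.0138]
tcp_rot: [180.0, 0.1, -177.4]
wrist_force: [-5.2, 0.7, 15.3]
opening: 0.0684
grasp_force: 8.0
```

```bash
python3 m.py p4
```

```text
31.775 [ 0.48576709  0.12887048 -0.01378063] [ 1.79962466e+02  1.41930693e-01 -1.77419839e+02] [-5.16402873  0.70939382 15.26335134]
pics/p4.png 6 ang mod60 3.568713319034184 0.9997672164771491 centre [0.48707463 0.12891773]
```

Request:
{"method": "send_rows", "body": {
  "linear": [
    [-0.003,0.0001,0.0002],
    [-0.003,0.0001,0],
    [-0.003,0.0001,0],
    [-0.003,0,0],
    [-0.003,0.0001,0],
    [-0.003,0,0]
  ],
  "twist": [
    [0,0,0],
    [0,0,0],
    [0,0,0],
    [0,0,0],
    [0,0,0],
    [0,0,0]
  ],
  "gripper": [80,80,80,80,80,80]
}}

```text
time: 32.58
ee_pos: [0.5037, 0.1302, -0.0138]
tcp_rot: [180.0, 0.1, -177.4]
wrist_force: [-4.7, 0.1, 16.6]
opening: 0.0683
grasp_force: 8.7
```

```bash
python3 m.py p5
```

```text
32.575 [ 0.5036937   0.13016672 -0.01378432] [ 1.79952545e+02  1.45414513e-01 -1.77412488e+02] [-4.7010608   0.08426737 16.55077087]
pics/p5.png 6 ang mod60 3.572983724926672 0.9997599219057917 centre [0.50499937 0.13020655]
```

Request:
{"method": "send_rows", "body": {
  "linear": [
    [-0.002,0,0.0001],
    [-0.002,0.0001,0],
    [-0.002,0,0],
    [-0.002,0,0],
    [-0.002,0,0],
    [-0.002,0.0001,0],
    [-0.002,0,0],
    [-0.002,0,0]
  ],
  "twist": [
    [0,0,0],
    [0,0,0],
    [0,0,0],
    [0,0,0],
    [0,0,0],
    [0,0,0],
    [0,0,0],
    [0,0,0]
  ],
  "gripper": [80,80,80,80,80,80,80,80]
}}

```text
time: 33.62
ee_pos: [0.5197, 0.1312, -0.0138]
tcp_rot: [179.9, 0.2, -177.4]
wrist_force: [-4.3, 1.1, 16.7]
opening: 0.0683
grasp_force: 8.6
```

```bash
python3 m.py p6
```

```text
33.625 [ 0.51971476  0.13115793 -0.013771  ] [ 1.79948186e+02  1.60337552e-01 -1.77408891e+02] [-4.26337787  1.05442152 16.71495323]
pics/p6.png 6 ang mod60 3.6225542597776763 0.9999285424573872 centre [0.52103966 0.1312333 ]
```

Request:
{"method": "send_rows", "body": {
  "linear": [
    [-0.003,0.0001,0],
    [-0.003,0,0],
    [-0.003,0.0001,0],
    [-0.003,0,0],
    [-0.003,0.0001,0],
    [-0.003,0,0],
    [-0.003,0.0001,0],
    [-0.003,0,0]
  ],
  "twist": [
    [0,0,0],
    [0,0,0],
    [0,0,0],
    [0,0,0],
    [0,0,0],
    [0,0,0],
    [0,0,0],
    [0,0,0]
  ],
  "gripper": [80,80,80,80,80,80,80,80]
}}

```text
time: 34.67
ee_pos: [0.5437, 0.1326, -0.0138]
tcp_rot: [180.0, 0.2, -177.4]
wrist_force: [-5.1, 0.8, 16.3]
opening: 0.0682
grasp_force: 8.4
```

```bash
python3 m.py p7
```

```text
34.675 [ 0.54366437  0.13260428 -0.01375103] [ 1.79951557e+02  1.56791559e-01 -1.77412602e+02] [-5.13731378  0.84202461 16.31970276]
pics/p7.png 6 ang mod60 3.619613084215819 0.999860235525652 centre [0.54500566 0.13266489]
```

Tracking well with no slip. About 70 mm remains.

Request:
{"method": "send_rows", "body": {
  "linear": [
    [-0.004,0.0001,0.0001],
    [-0.004,0,0],
    [-0.004,0.0001,0],
    [-0.004,0,0],
    [-0.004,0.0001,0],
    [-0.004,0,0],
    [-0.004,0.0001,0],
    [-0.004,0,0]
  ],
  "twist": [
    [0,0,0],
    [0,0,0],
    [0,0,0],
    [0,0,0],
    [0,0,0],
    [0,0,0],
    [0,0,0],
    [0,0,0]
  ],
  "gripper": [80,80,80,80,80,80,80,80]
}}

```text
time: 35.72
ee_pos: [0.5757, 0.1344, -0.0137]
tcp_rot: [180.0, 0.2, -177.4]
wrist_force: [-4.4, 0.8, 16.1]
opening: 0.0679
grasp_force: 8.3
```

Request:
{"method": "send_rows", "body": {
  "linear": [
    [-0.003,0,0],
    [-0.003,0.0001,0],
    [-0.003,0,0],
    [-0.003,0.0001,0],
    [-0.003,0,0],
    [-0.003,0,0]
  ],
  "twist": [
    [0,0,0],
    [0,0,0],
    [0,0,0],
    [0,0,0],
    [0,0,0],
    [0,0,0]
  ],
  "gripper": [80,80,80,80,80,80]
}}

```text
time: 36.48
ee_pos: [0.5936, 0.1354, -0.0138]
tcp_rot: [180.0, 0.2, -177.4]
wrist_force: [-4.5, -0.0, 16.5]
opening: 0.0679
grasp_force: 8.1
```

```bash
python3 m.py p8
```

```text
36.475 [ 0.59359259  0.13543439 -0.01375189] [ 1.79953156e+02  1.60846002e-01 -1.77415379e+02] [-4.51950238 -0.04412896 16.54614091]
pics/p8.png 6 ang mod60 3.5622253977149967 0.9999373301854484 centre [0.59487777 0.13548331]
```

Request:
{"method": "send_rows", "body": {
  "linear": [
    [-0.003,0,0],
    [-0.003,0,0],
    [-0.003,0.0001,0],
    [-0.003,0,0],
    [-0.002,0,0],
    [-0.001,0,0]
  ],
  "twist": [
    [0,0,0],
    [0,0,0],
    [0,0,0],
    [0,0,0],
    [0,0,0],
    [0,0,0]
  ],
  "gripper": [80,80,80,80,80,80]
}}

```text
time: 37.28
ee_pos: [0.6086, 0.1362, -0.0138]
tcp_rot: [180.0, 0.2, -177.4]
wrist_force: [-4.3, 0.3, 15.4]
opening: 0.0681
grasp_force: 7.8
```

Request:
{"method": "send_rows", "body": {
  "linear": [
    [-0.001,0,0],
    [-0.001,0,0],
    [-0.001,0,0]
  ],
  "twist": [
    [0,0,0],
    [0,0,0],
    [0,0,0]
  ],
  "gripper": [80,80,80]
}}

```text
time: 37.65
ee_pos: [0.6116, 0.1363, -0.0137]
tcp_rot: [180.0, 0.2, -177.4]
wrist_force: [-4.1, 0.5, 14.9]
opening: 0.0682
grasp_force: 7.7
```

Request:
{"method": "send_rows", "body": {
  "linear": [
    [-0.001,0,0],
    [-0.001,0,0]
  ],
  "twist": [
    [0,0,0],
    [0,0,0]
  ],
  "gripper": [80,80]
}}

```text
time: 37.9
ee_pos: [0.6135, 0.1363, -0.0137]
tcp_rot: [180.0, 0.2, -177.4]
wrist_force: [-4.8, 0.8, 15.6]
opening: 0.0683
grasp_force: 7.8
```

Request:
{"method": "send_rows", "body": {
  "linear": [
    [-0.001,0,0],
    [-0.001,0,0]
  ],
  "twist": [
    [0,0,0],
    [0,0,0]
  ],
  "gripper": [80,80]
}}

```text
time: 38.15
ee_pos: [0.6143, 0.1364, -0.0137]
tcp_rot: [180.0, 0.0, -177.4]
wrist_force: [-8.7, 0.3, 19.5]
opening: 0.0681
grasp_force: 9.8
```

Request:
{"method": "send_rows", "body": {
  "linear": [
    [-0.001,0,0],
    [-0.0005,0,0]
  ],
  "twist": [
    [0,0,0],
    [0,0,0]
  ],
  "gripper": [80,80]
}}

```text
time: 38.4
ee_pos: [0.615, 0.1365, -0.0137]
tcp_rot: [180.0, -0.1, -177.4]
wrist_force: [-16.2, -1.0, 23.1]
opening: 0.0683
grasp_force: 11.7
```

```bash
python3 m.py p9
```

```text
38.4 [ 0.61497303  0.13648872 -0.0137433 ] [ 1.79957299e+02 -6.11338238e-02 -1.77413790e+02] [-16.22651439  -0.96382975  23.13607329]
pics/p9.png 6 ang mod60 3.21374519034053 0.9998373782617743 centre [0.61579095 0.13654703]
```

Request:
{"method": "send_rows", "body": {
  "linear": [
    [0,0,-0.0006],
    [0,0,-0.0006],
    [0,0,-0.001],
    [0,0,-0.002],
    [0,0,-0.005],
    [0,0,-0.02],
    [0,0,-0.04],
    [0,0,-0.05]
  ],
  "twist": [
    [0,0,0],
    [0,0,0],
    [0,0,0],
    [0,0,0],
    [0,0,0],
    [0,0,0],
    [0,0,0],
    [0,0,0]
  ],
  "gripper": [80,80,80,80,80,80,80,80]
}}

```text
time: 39.45
ee_pos: [0.6156, 0.136, 0.1049]
tcp_rot: [-180.0, -0.0, -177.4]
wrist_force: [0.3, -0.8, 0.2]
opening: 0.0682
grasp_force: 0.0
```

Request:
{"method": "send_rows", "body": {
  "linear": [
    [0.03,0,-0.02],
    [0.03,0,-0.02],
    [0.02,0,-0.02],
    [0,0,0],
    [0,0,0]
  ],
  "twist": [
    [0,0,0],
    [0,0,0],
    [0,0,0],
    [0,0,0],
    [0,0,0]
  ],
  "gripper": [80,80,80,80,80]
}}

```text
time: 40.08
ee_pos: [0.5366, 0.1326, 0.1631]
tcp_rot: [180.0, 0.0, -177.4]
wrist_force: [0.1, 0.4, -0.9]
opening: 0.0679
grasp_force: 0.0
```

Run:
```python
from h import *
o=bot.get_obs();print(o["time"],o["ee_pos"],o["wrist_force"])
im=camera("wrist")[:,:,::-1];cv2.imwrite("pics/wf.png",im)
C=cam("wrist");c,r,t=C;p=r.T@(np.array([.6,.137,.004])-t);u,v=c["fx"]*p[0]/p[2]+c["cx"],c["fy"]*p[1]/p[2]+c["cy"];print(u,v)
u,v=int(max(0,min(360,u-140))),int(max(0,min(270,v-105)))
cv2.imwrite("pics/c6.png",cv2.resize(im[v:v+210,u:u+280],(800,600),interpolation=cv2.INTER_CUBIC))
```

```text
40.075 [0.53663763 0.13256998 0.16312609] [ 0.06630941  0.36891185 -0.87531124]
323.0213393411607 282.9437741744376
```

View pics/c6.png

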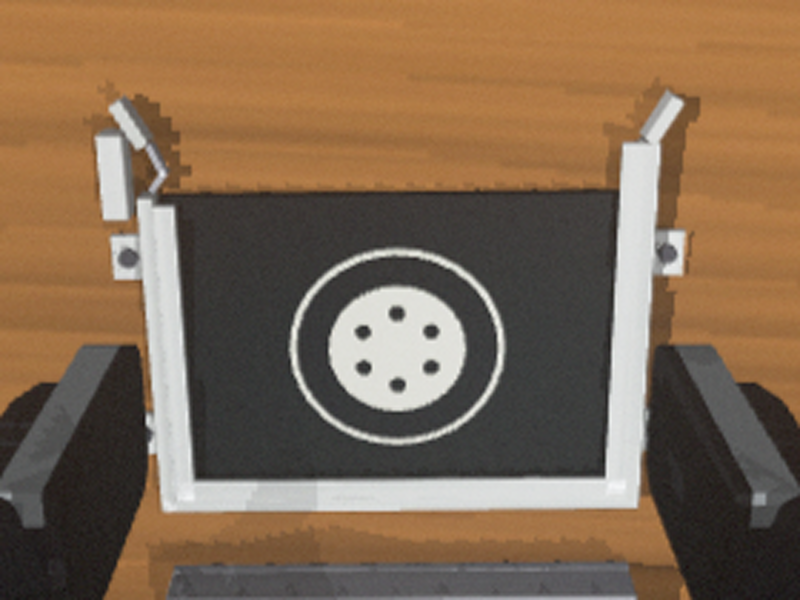

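The plate is flush in holder_to, with its rear edge at crop row 190. The catch has sprung back behind its corner at (160,180), and there are no cracks.

```bash
python3 -c "
from workcell import ticket
print(ticket.job_done())"
```

```text
the job is handed in; nothing more can be done
None
```

The slate price plate is in holder_to, fully home against the end stop with the spring catch closed behind it and no visible cracks. Pressing force read at most about 24 N, and the job was handed in at about 40 s with the robot clear.

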